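# Sort out mixed-up phone batteries between job trays

### The job

The batteries of three opened phones have ended up in the wrong job trays: put each one flat in the empty half of the tray whose phone has the battery bay of its shape (in the tray, not in the phone). First park one of them on the empty blue-green mat to free a tray. Set the batteries down without dropping them, never let two of them knock together or lie on each other, and leave the screwdriver, bottle and dish where they are.

Things in the scene. Friction and masses are not known exactly. Their poses are not given: they have to be found in the camera images.
- battery_bar: Loose black hard-cased battery, 10 mm thick, 45 to 80 g, dark label up, flat in another phone's tray. Long and narrow: 100 mm along x, 30 mm along y. Origin: centre of outline, underside; z up.
- battery_square: Loose black hard-cased battery, 10 mm thick, 45 to 80 g, dark label up, flat in another phone's tray. Short and wide: 62 mm along x, 44 mm along y. Origin: centre of outline, underside; z up.
- battery_ell: Loose black hard-cased battery, 10 mm thick, 45 to 80 g, dark label up, flat in another phone's tray. L-shaped, 88 (x) by 54 mm (y) over all: a leg (x -44 to 44, y -27 to 3 mm) with a foot to +y at its -x end (x -44 to -14, y 3 to 27 mm). Grip across the leg in y, clear of the foot, at about x 4, y -12 mm. Origin: centre of outline, underside; z up.
- tray_bar: Fixed grey tray, floor 3, rim 12 mm high. Half nearest the robot: battery space, inside 124 (x) x 120 mm (y); beyond a 9 mm high ridge, at +x, an opened phone 148 x 74 mm, fixed, top 16 mm up (camera 19). Its empty bay, bright in a black frame, shows which battery is its own: long, narrow, 104 x 34. Origin: centre of battery space, underside (floor at +3 mm); x towards the phone, z up.
- tray_square: Fixed grey tray, floor 3, rim 12 mm high. Half nearest the robot: battery space, inside 124 (x) x 120 mm (y); beyond a 9 mm high ridge, at +x, an opened phone 148 x 74 mm, fixed, top 16 mm up (camera 19). Its empty bay, bright in a black frame, shows which battery is its own: short, wide, 66 x 48. Origin: centre of battery space, underside (floor at +3 mm); x towards the phone, z up.
- tray_ell: Fixed grey tray, floor 3, rim 12 mm high. Half nearest the robot: battery space, inside 124 (x) x 120 mm (y); beyond a 9 mm high ridge, at +x, an opened phone 148 x 74 mm, fixed, top 16 mm up (camera 19). Its empty bay, bright in a black frame, shows which battery is its own: L-shaped, 92 x 58. Origin: centre of battery space, underside (floor at +3 mm); x towards the phone, z up.
- mat: Fixed silicone mat, blue-green, 140 mm (along x) by 120 mm (along y), 3 mm thick, empty at the start: the free spot for parking a battery. It stands in one row across the bench with the three trays, its centre level with those of the battery spaces. Origin: its centre, at the underside (z = 0; top at z = 0.003).
- driver: Bystander: loose black-handled screwdriver, 150 mm long, lying to the left of the trays. Origin: under its middle. Leave alone.
- solvent: Bystander: loose clear solvent bottle with a white cap, 48 mm diameter, 120 mm tall, to the right of the trays. Origin: centre of its base. Leave alone.
- dish: Bystander: loose small steel dish, 72 mm diameter, 22 mm high, to the right of the trays. Origin: centre of its base. Leave alone.
There are look-alikes about, which are no part of the job. Leave any yellow look-alike of the battery_ell alone.

How it is judged:
By the outcome, as a careful person would: the job done as asked, in the order asked, and still so for the second after the job is handed in, with the robot touching nothing.
It also fails if it takes over 93 s, if anything falls off the work surface, if the arm or the gripper's body presses on something with over 40 N, if the wrist force passes 120 N, or if a joint passes its speed limit or range.

### The arm

A 6-joint arm with a two-finger parallel gripper is mounted at the origin on the work surface. World frame = base frame: x ahead of the robot, y to its left, z up, the work surface at z = 0. Lengths are in mm, angles in rad, forces in N, time in s.
With the tool pointing down it reaches from about 350 to 875 mm from the base axis. Payload 4.2 kg.
Tool frame: the origin (TCP) lies midway between the tips of the shut fingers; the grasp point (between the pads) lies 19 mm behind it; z points along the fingers, y is the line along which they close (so a half turn about z gives the same grasp; the last joint's range is limited). The gripper opens to 85 mm and grips with 20 to 120 N. Pads are 22 mm wide; open, the fingers measure 114 mm over their backs; the gripper's body (76 mm by 85 mm) begins 54 mm behind the grasp point. The pads swing forward as they close: fully open they stand 13 mm farther back than shut.
Start: joints at [1.482, 0.385, 0.008, 0, -1.194, -0.259], TCP at [212.986, 587.568, 231.312] pointing down, gripper open.
Joint ranges: [-3.14, 3.14], [-1.21, 2.06], [-1.07, 1.41], [-3.16, 2.05], [-2.99, -0.16], [-3.1, 3.1]. Speed limits (rad/s): [2.79, 2.79, 3.14, 3.14, 3.14, 3.14].

### API

Orientations are given as a unit quaternion [x, y, z, w].
In Python, from bench import * gives the robot as it stands.
- The arm moves only by the tool drive_tool, never from a script. Its argument "plan" is a list that holds one entry, the list of rows, each a list of 5 numbers: the closure, from -1 (fully open) to 1 (shut), then the shift along the world's x, y, z in mm, then the turn about the world's z in degrees. A call has 1 to 20 rows; each row shifts and turns the commanded pose from where the row before left it; what a row does not reach is not made up. A row lasts 1/12 s, in which the tool goes at most 41.7 mm and 7.16 degrees, less where a joint would pass 70% of its speed; a pose out of reach is approached as far as the arm can. A call is refused whole if a number of a shift passes 41.7 or a number of a turn 7.16, either way. A call with a gripper value outside its range is refused whole. The fingers move at their own pace and stop on an object; the grip force is fixed at half the most. Time passes only in rows, so rows that do not move let the fingers close. It gives the time, the measured TCP pose, the force, the opening and the grip force at its end, in the units of the state.
- read_state(): the state, without advancing time (a new reading comes with each control period).
- get_image(name): name is "scene" or "top" or "wrist"; returns (picture, depth): 384x512x3 uint8, red, green, blue; 384x512 float32, mm along the optical axis (not along the pixel's ray), 0 where there is no reading.
- camera_model(name): a dict with "fx", "fy", "cx", "cy" (pixels), "distortion" ([k1, k2, p1, p2, k3] as OpenCV has them; the pictures are not rectified), "R" (3x3) and "t" (3): a world point X has camera coordinates R X + t; the wrist camera has in their place "mount" (4x4, takes a point from camera to tool coordinates, whose origin is the TCP and whose axes are the flange's). Camera axes: x right, y down, z forward; pixel columns grow to the right and rows downward; lengths in mm; the calibration is good to about 2 mm. A picture is of the moment at which its call begins: read the wrist's pose just before it. camera_model takes no time and is no camera call.
- job_done(): hands the job in; it is judged then, once.
The state is a dict: "clock": time; "joints": joint angles; "joint_vel": joint speeds; "joint_efforts": joint torques, N m; "position": TCP position; "ee_rot": TCP orientation; "contact_force": force on the tool from outside, world axes, zero at the start; "wrist_torque": the same for the moment, N m; "gripper_width": finger opening in mm; "grasp_force": force on a finger pad.
Only numpy, scipy, OpenCV 4.12 (cv2) and the standard library are available. Lean on these libraries where they do the work, as an engineer would, in place of code of your own. Each camera call takes 0.05 s, during which the arm holds its last target. There are 200 camera calls.

## Working session

There is one attempt and no reset: what is moved stays moved. The work goes in short steps, Python scripts to look and compute and a tool call to move; the robot and the scene stay as the last step left them, time stands still between calls to the robot, and variables do not carry over. Pictures are saved under pics/ and viewed, at most 14 in all, crops included, and the job is handed in when it is done.

Besides the shell and the picture viewer there is one more tool, called after ">>>" by a JSON object that holds its "name" and its "arguments", one argument or row to a line. drive_tool: Moves the arm, as the interface text tells. Its arguments: {"type":"object","properties":{"plan":{"type":"array"}},"required":["plan"]}

```bash
mkdir -p pics; ls
cat > h.py <<'E'
from bench import *
import numpy as np, cv2
def ray(cam,uv):
    m=camera_model(cam);K=np.array([[m['fx'],0,m['cx']],[0,m['fy'],m['cy']],[0,0,1.]])
    p=cv2.undistortPoints(np.array(uv,float).reshape(-1,1,2),K,np.array(m['distortion'],float))[:,0]
    R=np.array(m['R']);t=np.array(m['t'])
    d=np.c_[p,np.ones(len(p))]@R; return -R.T@t,d
def onz(cam,uv,z):
    o,d=ray(cam,uv); return o+d*((z-o[2])/d[:,2])[:,None]
def bydepth(cam,uv,D):
    o,d=ray(cam,uv); return o+d*np.array([D[int(round(v)),int(round(u))] for u,v in uv])[:,None]
def save(cam,n):
    I,D=get_image(cam); cv2.imwrite(f'pics/{n}.png',I[:,:,::-1]); np.save(f'pics/{n}.npy',D); return I,D
E
python3 - <<'E'
from h import *
s=read_state();print(s)
for c in('top','scene'):
    I,D=save(c,c); m=camera_model(c);print(c,m)
E
```

```text
pics
{'clock': 0.0, 'joints': array([ 1.48159612e+00,  3.85539422e-01,  6.62932336e-03, -5.30646990e-04,
       -1.19403524e+00, -2.58619851e-01]), 'joint_vel': array([-0.00051154,  0.0025562 ,  0.0004859 , -0.00130113,  0.00011914,
       -0.00040896]), 'joint_efforts': array([ 8.92079624e-04, -3.92292273e+01,  1.88397413e+01,  4.18607935e+00,
       -4.66443264e-03, -5.03882461e-06]), 'position': array([212.79229063, 587.02353162, 230.22862435]), 'ee_rot': array([ 9.84898187e-01, -1.73131008e-01, -1.54812366e-04,  1.09151764e-03]), 'contact_force': array([-0.62254172, -0.08872129, -0.02944745]), 'wrist_torque': array([0.00694023, 0.00806281, 0.04183397]), 'grasp_force': 0.0, 'gripper_width': 85.64520210081238}
top {'fx': 352.7037170177128, 'fy': 352.7037170177128, 'cx': 254.84825286336212, 'cy': 192.88563075677692, 'distortion': array([0.02051501, 0.        , 0.        , 0.        , 0.        ]), 'R': array([[ 0.00920266, -0.99986727, -0.01344469],
       [-0.99431315, -0.00772332, -0.10621541],
       [ 0.10609747,  0.0143457 , -0.99425225]]), 't': array([ -28.41617021,  550.49585752, 1038.33257936])}
scene {'fx': 351.8752891490857, 'fy': 351.8752891490857, 'cx': 256.39721937868876, 'cy': 196.3954016124245, 'distortion': array([-0.0487776,  0.       ,  0.       ,  0.       ,  0.       ]), 'R': array([[ 0.54092092,  0.84090504, -0.01683042],
       [ 0.5081468 , -0.34268551, -0.79016041],
       [-0.67021742,  0.41886197, -0.61266897]]), 't': array([-272.71036525, -229.69647328, 1682.76515917])}
```

View pics/top.png

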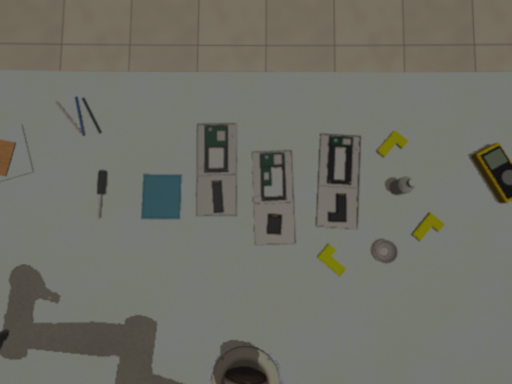

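View pics/scene.png

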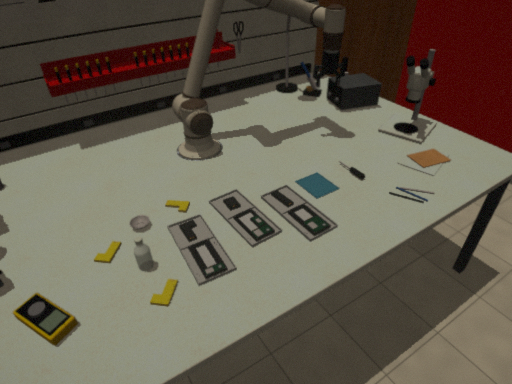

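The top view shows three trays: left at pixel (216,170), middle (273,197) and right (339,181). The mat is at (162,197), and the yellow ells lie at the right. I'll enlarge to check the shapes.

Run:
```python
import cv2,numpy as np
I=cv2.imread('pics/top.png')[118:250,190:366]
I=cv2.resize(I,None,fx=4.5,fy=4.5,interpolation=cv2.INTER_CUBIC)
I=np.clip(255*(I/255.)**0.6,0,255).astype('uint8')
cv2.imwrite('pics/topc.png',I)
I=cv2.imread('pics/scene.png')[170:290,150:350]
cv2.imwrite('pics/scenec.png',np.clip(255*(cv2.resize(I,None,fx=4,fy=4,interpolation=cv2.INTER_CUBIC)/255.)**0.6,0,255))
```

```text
[ WARN:0@0.112] global loadsave.cpp:1063 imwrite_ Unsupported depth image for selected encoder is fallbacked to CV_8U.
```

View pics/topc.png

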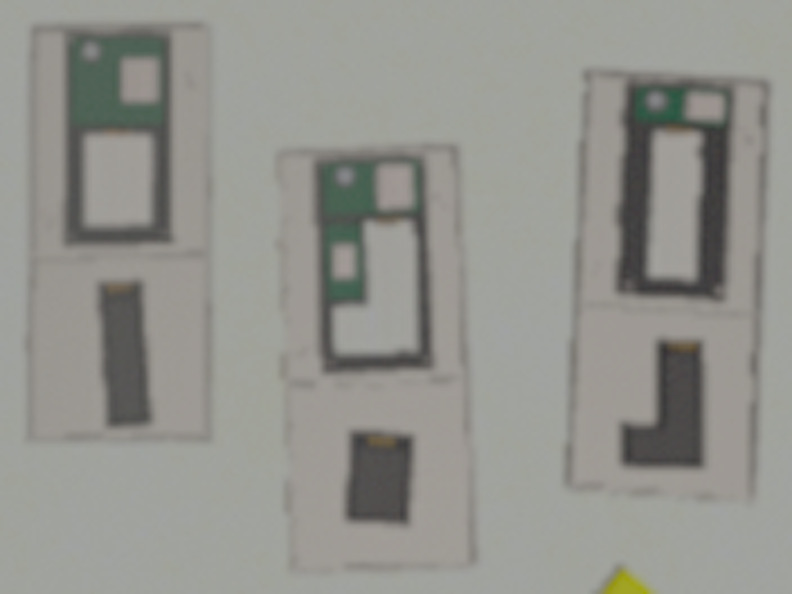

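View pics/scenec.png

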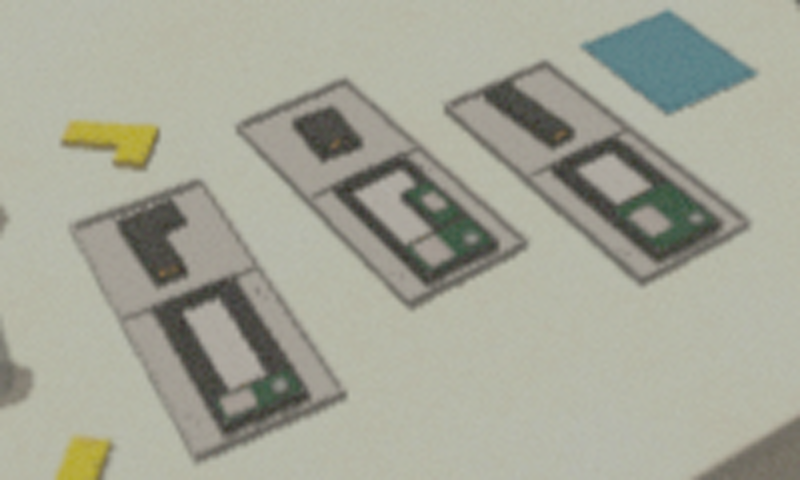

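The left tray holds the bar and its phone's bay is square. The middle tray holds the square and its bay is the ell. The right tray holds the ell and its bay is the bar. In crop pixels, the battery corners in the top view are:
- Bar: (101,283) to (150,423)
- Square: (352,433) to (407,522)
- Ell: (660,342) to (622,464)

The plan is bar→mat, square→left, ell→middle, bar→right. Next I triangulate from the two views.

```bash
cat > m.py <<'E'
from h import *
T=lambda P:[(190+(x+.5)/4.5-.5,118+(y+.5)/4.5-.5) for x,y in P]
S=lambda P:[(150+(x+.5)/4-.5,170+(y+.5)/4-.5) for x,y in P]
def tri(a,b):
    o1,d1=ray('top',T(a));o2,d2=ray('scene',S(b));r=[]
    for p,q in zip(d1,d2):
        A=np.c_[p,-q];s=np.linalg.lstsq(A,o2-o1,rcond=None)[0]
        r.append((o1+p*s[0]+o2+q*s[1])/2)
    return np.array(r)
bt={'bar':([(101,283),(141,284),(150,423),(109,425)],[(548,147),(575,132),(508,82),(484,88)]),
'square':([(352,433),(412,437),(407,522),(346,519)],[(361,146),(322,161),(293,118),(334,106)]),
'ell':([(660,342),(703,343),(703,466),(622,464),(624,425),(657,425)],[(187,273),(158,286),(118,222),(182,201),(187,220),(163,229)])}
bt['square']=(bt['square'][0],[(361,146),(322,161),(293,118),(334,106)])
bt['bar']=(bt['bar'][0],[(575,132),(548,147),(484,88),(508,82)])
for k,(a,b) in bt.items():
    r=tri(a,b);p=onz('top',T(a),13)
    print(k,'tri z',r[:,2].round(),'mean',r.mean(0).round(1)); print(p[:,:2].round(1).tolist(), 'scene@13',onz('scene',S(b),13).mean(0).round(1),'top@13',p.mean(0).round(1))
for k,a in {'L':[(28,438),(210,440),(209,253),(32,257)],'M':[(290,568),(476,565),(466,377),(288,383)],'R':[(567,486),(753,500),(758,315),(585,303)],
 'Lfar':[(32,27),(208,24)],'Mfar':[(278,152),(457,146)],'Rfar':[(585,70),(768,82)]}.items():
    print(k,onz('top',T(a),12)[:,:2].round().tolist())
print('mat',onz('top',[(145,175),(181,175),(179,218),(142,218)],3)[:,:2].round().tolist())
E
python3 m.py
```

```text
bar tri z [12.  6. 19. 13.] mean [541.7  91.4  12.4]
[[589.9, 109.0], [589.4, 81.5], [494.1, 73.5], [492.5, 101.4]] scene@13 [542.  91.  13.] top@13 [541.5  91.4  13. ]
square tri z [ 5.  4. 16. 13.] mean [458.6 -82.6   9.6]
[[488.5, -63.7], [486.1, -104.4], [428.9, -101.1], [430.5, -60.0]] scene@13 [462.  -84.7  13. ] top@13 [458.5 -82.3  13. ]
ell tri z [ 5.  5. 13. 11.  9. 10.] mean [ 506.2 -272.9    9.1]
[[552.1, -272.6], [551.7, -301.7], [468.4, -300.1], [469.2, -245.8], [495.5, -247.5], [495.7, -269.7]] scene@13 [ 510.8 -273.5   13. ] top@13 [ 505.4 -272.9   13. ]
L [[483.0, 156.0], [483.0, 33.0], [611.0, 35.0], [608.0, 157.0]]
M [[397.0, -23.0], [401.0, -147.0], [527.0, -141.0], [522.0, -20.0]]
R [[454.0, -209.0], [446.0, -333.0], [571.0, -339.0], [579.0, -222.0]]
Lfar [[770.0, 161.0], [773.0, 38.0]]
Mfar [[682.0, -12.0], [687.0, -135.0]]
Rfar [[741.0, -224.0], [733.0, -350.0]]
mat [[607.0, 320.0], [608.0, 208.0], [474.0, 210.0], [473.0, 324.0]]
```

Triangulated mean heights are 9–12 mm against an expected 13, and sizes match within about 3 mm. Now I move above the bar at (541.5, 91.4), whose long axis is at about +4.6°.

>>> {"name": "drive_tool", "arguments": {
  "plan": [
    [[-0.2,20.5,-31,0,1.53],[-0.2,20.5,-31,0,1.53],[-0.2,20.5,-31,0,1.53],[-0.2,20.5,-31,0,1.53],[-0.2,20.5,-31,0,1.53],[-0.2,20.5,-31,0,1.53],[-0.2,20.5,-31,0,1.53],[-0.2,20.5,-31,0,1.53],[-0.2,20.5,-31,0,1.53],[-0.2,20.5,-31,0,1.53],[-0.2,20.5,-31,0,1.53],[-0.2,20.5,-31,0,1.53],[-0.2,20.5,-31,0,1.53],[-0.2,20.5,-31,0,1.53],[-0.2,20.5,-31,0,1.53],[-0.2,20.5,-31,0,1.53],[-0.2,0,0,0,0],[-0.2,0,0,0,0],[-0.2,0,0,0,0]]
  ]
}}

```text
clock: 1.68
position: [540.6, 91.4, 230.8]
ee_rot: [0.999, 0.039, -0.001, 0.0]
contact_force: [-0.5, -0.6, 0.2]
gripper_width: 51.7
grasp_force: 0.0
```

```bash
cat >> h.py <<'E'
from scipy.spatial.transform import Rotation as Ro
def pose():
    s=read_state(); R=Ro.from_quat(s['ee_rot']); e=R.as_matrix()
    print(round(s['clock'],2),'pos',s['position'].round(1),'yaw',np.degrees(np.arctan2(e[1,0],e[0,0])).round(1),'w',round(s['gripper_width'],1),'F',s['contact_force'].round(1),'g',round(s['grasp_force'],1)); return s['position'],e
def wray(p,e,uv):
    m=camera_model('wrist');K=np.array([[m['fx'],0,m['cx']],[0,m['fy'],m['cy']],[0,0,1.]])
    q=cv2.undistortPoints(np.array(uv,float).reshape(-1,1,2),K,np.array(m['distortion'],float))[:,0]
    M=np.array(m['mount']); return p+e@M[:3,3],np.c_[q,np.ones(len(q))]@(e@M[:3,:3]).T
def wonz(p,e,uv,z):
    o,d=wray(p,e,uv); return o+d*((z-o[2])/d[:,2])[:,None]
E
python3 - <<'E'
from h import *
p,e=pose(); save('wrist','w1'); np.savez('pics/w1p.npz',p=p,e=e); print(camera_model('wrist')['mount'])
E
```

```text
1.68 pos [540.6  91.4 230.8] yaw 4.5 w 51.7 F [-0.5 -0.6  0.2] g 0.0
[[-4.01180376e-04 -9.50921789e-01 -3.09431074e-01  8.01136387e+01]
 [ 9.99999879e-01 -4.69626322e-04  1.46713045e-04 -4.75974102e-02]
 [-2.84829609e-04 -3.09430977e-01  9.50921863e-01 -1.43749600e+02]
 [ 0.00000000e+00  0.00000000e+00  0.00000000e+00  1.00000000e+00]]
```

View pics/w1.png

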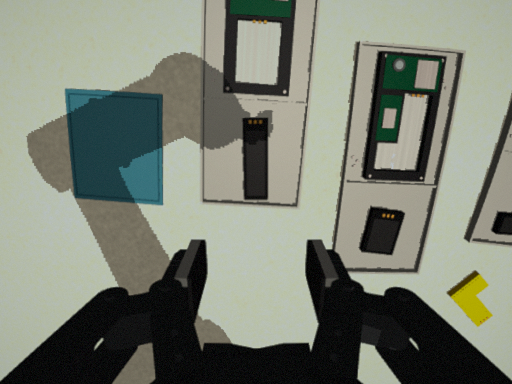

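The wrist view shows the bar at about (243–268, 118–199), the square at (371,208) to (392,256), and the mat at (66,90) to (163,204).

Run:
```python
from h import *
d=np.load('pics/w1p.npz');p,e=d['p'],d['e']
f=lambda a,z:wonz(p,e,a,z)[:,:2].round(1)
b=f([(243,118),(267,118),(268,199),(246,199)],13);print('bar',b.tolist(),b.mean(0))
b=f([(371,208),(403,210),(392,256),(360,250)],13);print('sq',b.tolist(),b.mean(0))
b=f([(66,90),(162,94),(162,204),(73,202)],3);print('mat',b.tolist(),b.mean(0))
b=f([(203,205),(298,206),(307,101),(204,97)],12);print('L',b.tolist(),b.mean(0))
b=f([(334,268),(418,270),(438,184),(347,181)],12);print('M',b.tolist(),b.mean(0))
# height of bar from the two views
import m
```

```text
bar [[591.8, 110.4], [594.0, 82.6], [495.0, 72.6], [492.9, 100.1]] [543.425  91.425]
sq [[493.0, -60.5], [493.4, -103.6], [425.8, -104.3], [432.1, -57.7]] [461.075 -81.525]
mat [[610.6, 325.8], [612.1, 207.7], [473.8, 209.2], [466.8, 330.6]] [540.825 268.325]
L [[480.2, 154.0], [488.2, 33.6], [616.9, 38.5], [612.1, 156.5]] [549.35  95.65]
M [[401.5, -27.2], [405.2, -148.4], [531.6, -142.8], [525.9, -23.4]] [466.05 -85.45]
bar tri z [12.  6. 19. 13.] mean [541.7  91.4  12.4]
[[589.9, 109.0], [589.4, 81.5], [494.1, 73.5], [492.5, 101.4]] scene@13 [542.  91.  13.] top@13 [541.5  91.4  13. ]
square tri z [ 5.  4. 16. 13.] mean [458.6 -82.6   9.6]
[[488.5, -63.7], [486.1, -104.4], [428.9, -101.1], [430.5, -60.0]] scene@13 [462.  -84.7  13. ] top@13 [458.5 -82.3  13. ]
ell tri z [ 5.  5. 13. 11.  9. 10.] mean [ 506.2 -272.9    9.1]
[[552.1, -272.6], [551.7, -301.7], [468.4, -300.1], [469.2, -245.8], [495.5, -247.5], [495.7, -269.7]] scene@13 [ 510.8 -273.5   13. ] top@13 [ 505.4 -272.9   13. ]
L [[483.0, 156.0], [483.0, 33.0], [611.0, 35.0], [608.0, 157.0]]
M [[397.0, -23.0], [401.0, -147.0], [527.0, -141.0], [522.0, -20.0]]
R [[454.0, -209.0], [446.0, -333.0], [571.0, -339.0], [579.0, -222.0]]
Lfar [[770.0, 161.0], [773.0, 38.0]]
Mfar [[682.0, -12.0], [687.0, -135.0]]
Rfar [[741.0, -224.0], [733.0, -350.0]]
mat [[607.0, 320.0], [608.0, 208.0], [474.0, 210.0], [473.0, 324.0]]
```

>>> {"name": "drive_tool", "arguments": {
  "plan": [
    [[-0.2,1,0,-30,0.5],[-0.2,1,0,-30,0],[-0.2,0,0,-30,0],[-0.2,0,0,-30,0],[-0.2,0,0,-30,0],[-0.2,0,0,-30,0],[-0.2,0,0,-20,0],[-0.2,0,0,-12,0],[-0.2,0,0,-8,0],[-0.2,0,0,-5,0],[-0.2,0,0,0,0],[-0.2,0,0,0,0]]
  ]
}}

```text
clock: 2.73
position: [543.4, 92.3, 7.0]
ee_rot: [0.999, 0.045, 0.001, -0.0]
contact_force: [-0.0, 0.8, 0.1]
gripper_width: 51.3
grasp_force: 0.0
```

>>> {"name": "drive_tool", "arguments": {
  "plan": [
    [[-0.2,0,0,-3,0],[-0.2,0,0,0,0],[0.1,0,0,0,0],[0.3,0,0,0,0],[0.6,0,0,0,0],[1,0,0,0,0],[1,0,0,0,0],[1,0,0,0,0],[1,0,0,0,0],[1,0,0,0,0],[1,0,0,0,0]]
  ]
}}

```text
clock: 3.65
position: [543.3, 91.6, 4.1]
ee_rot: [0.999, 0.044, 0.0, -0.0]
contact_force: [-1.7, 0.8, 4.6]
gripper_width: 28.0
grasp_force: 59.8
```

>>> {"name": "drive_tool", "arguments": {
  "plan": [
    [[1,0,0,3,0],[1,0,0,6,0],[1,0,0,12,0],[1,0,0,20,0],[1,0,0,20,0],[1,0,0,20,0],[1,0,0,0,0],[1,0,0,0,0]]
  ]
}}

```text
clock: 4.32
position: [543.5, 91.9, 85.5]
ee_rot: [0.999, 0.044, 0.001, -0.001]
contact_force: [-0.5, -0.4, -1.1]
gripper_width: 27.9
grasp_force: 59.2
```

Run:
```python
from h import *
pose(); I,D=save('wrist','w2')
```

```text
4.32 pos [543.5  91.9  85.5] yaw 5.0 w 27.9 F [-0.5 -0.4 -1.1] g 59.2
```

View pics/w2.png

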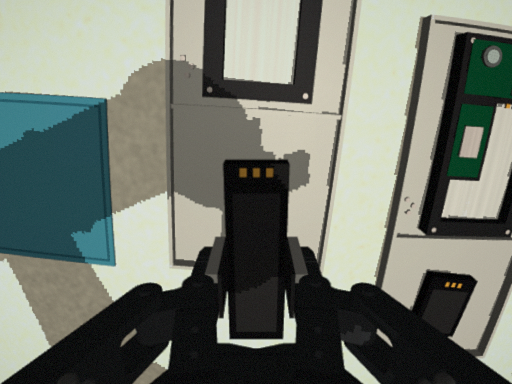

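The bar is held level (pixels 225–288 × 160–338), so I take it to the mat at about (541, 267).

>>> {"name": "drive_tool", "arguments": {
  "plan": [
    [[1,0,15,0,-0.5],[1,0,25,0,-0.5],[1,-1,25,0,-1],[1,-1,25,0,-1],[1,0,25,0,-1],[1,0,25,0,-0.5],[1,0,20,0,-0.5],[1,0,15,0,0],[1,0,0,-20,0],[1,0,0,-20,0],[1,0,0,-16,0],[1,0,0,-10,0],[1,0,0,-5,0],[1,0,0,-4,0],[1,0,0,-2,0],[1,0,0,0,0],[1,0,0,0,0]]
  ]
}}

```text
clock: 5.78
position: [541.5, 266.8, 8.0]
ee_rot: [1.0, 0.0, 0.001, -0.0]
contact_force: [0.5, -0.3, -0.2]
gripper_width: 27.9
grasp_force: 59.3
```

>>> {"name": "drive_tool", "arguments": {
  "plan": [
    [[1,0,0,-1.5,0],[1,0,0,-1,0],[1,0,0,-0.8,0],[1,0,0,0,0],[1,0,0,0,0]]
  ]
}}

```text
clock: 6.2
position: [541.1, 266.6, 4.2]
ee_rot: [1.0, 0.001, 0.0, -0.0]
contact_force: [0.0, -0.6, 0.2]
gripper_width: 28.5
grasp_force: 59.3
```

>>> {"name": "drive_tool", "arguments": {
  "plan": [
    [[1,0,0,-0.5,0],[1,0,0,0,0],[1,0,0,0,0]]
  ]
}}

```text
clock: 6.45
position: [541.1, 266.6, 4.1]
ee_rot: [1.0, 0.001, 0.0, -0.0]
contact_force: [-1.4, -0.8, 4.7]
gripper_width: 27.6
grasp_force: 59.9
```

>>> {"name": "drive_tool", "arguments": {
  "plan": [
    [[0.3,0,0,0,0],[0.2,0,0,0,0],[0.1,0,0,0,0],[0,0,0,0,0],[-0.1,0,0,0,0],[-0.1,0,0,0,0],[-0.1,0,0,5,0],[-0.1,0,0,15,0],[-0.1,0,0,30,0],[-0.1,0,0,30,0],[-0.4,-5,-30,20,0],[-0.4,-9,-40,0,-0.6],[-0.4,-9,-40,0,-0.6],[-0.4,-9,-40,0,-0.6],[-0.4,-9,-40,0,-0.6],[-0.4,-9,-40,0,-0.6],[-0.4,-9,-40,0,-0.3],[-0.4,-9,-40,0,-0.3],[-0.4,-10,-35,0,0],[-0.4,0,0,0,0]]
  ]
}}

```text
clock: 8.12
position: [460.2, -82.7, 103.6]
ee_rot: [0.999, -0.034, -0.001, 0.0]
contact_force: [0.5, 0.4, 0.1]
gripper_width: 60.1
grasp_force: 0.0
```

Run:
```python
from h import *
p,e=pose(); save('wrist','w3'); np.savez('pics/w3p.npz',p=p,e=e)
```

```text
8.12 pos [460.2 -82.7 103.6] yaw -3.9 w 60.1 F [0.5 0.4 0.1] g 0.0
```

View pics/w3.png

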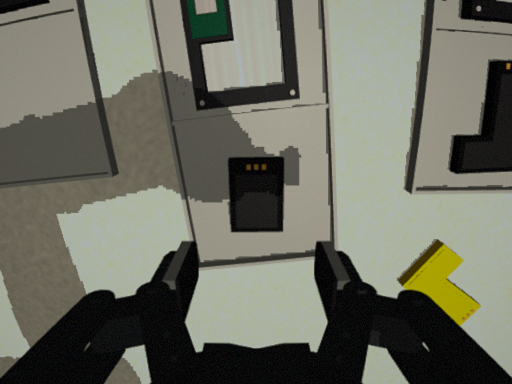

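The square is at pixels (229–284, 157–232), aligned with the tool.

Run:
```python
from h import *
d=np.load('pics/w3p.npz');p,e=d['p'],d['e']
f=lambda a,z:wonz(p,e,a,z)[:,:2].round(1)
b=f([(229,157),(284,157),(283,231),(230,232)],13);print('sq',b.tolist(),b.mean(0))
b=f([(202,266),(331,255),(328,104),(174,121)],12);print('M',b.tolist(),b.mean(0))
b=f([(451,172)],13);print('ell heel-foot corner',b)
```

```text
sq [[494.0, -63.9], [491.0, -106.7], [427.8, -103.3], [429.9, -58.6]] [460.675 -83.125]
M [[397.9, -30.3], [401.0, -144.6], [529.0, -141.5], [524.6, -24.6]] [463.125 -85.25 ]
ell heel-foot corner [[ 470.1 -243.6]]
```

>>> {"name": "drive_tool", "arguments": {
  "plan": [
    [[-0.4,0,0,-20,0],[-0.4,0,0,-25,0],[-0.4,0,0,-20,0],[-0.4,0,0,-15,0],[-0.4,0,0,-10,0],[-0.4,0,0,-7,0],[-0.4,0,0,-4,0],[-0.4,0,0,0,0],[-0.4,0,0,0,0],[-0.1,0,0,0,0],[0.2,0,0,0,0],[0.6,0,0,0,0],[1,0,0,0,0],[1,0,0,0,0],[1,0,0,0,0],[1,0,0,0,0],[1,0,0,0,0]]
  ]
}}

```text
clock: 9.58
position: [463.7, -78.3, 3.7]
ee_rot: [1.0, -0.031, 0.001, -0.0]
contact_force: [-1.1, 0.2, 6.6]
gripper_width: 42.1
grasp_force: 60.9
```

>>> {"name": "drive_tool", "arguments": {
  "plan": [
    [[1,0,0,3,0],[1,0,0,6,0],[1,0,0,12,0],[1,0,0,20,0],[1,0,0,20,0],[1,0,0,20,0],[1,5,10,0,0.5],[1,12,25,0,1],[1,14,28,0,1],[1,14,28,0,1],[1,14,28,0,0.5],[1,14,27,0,0.5],[1,9,18,0,0],[1,4,10,0,0],[1,0,0,0,0],[1,0,0,0,0],[1,0,0,0,0],[1,0,0,0,0]]
  ]
}}

```text
clock: 11.08
position: [548.2, 94.4, 83.4]
ee_rot: [1.0, 0.008, -0.0, 0.0]
contact_force: [-0.5, -1.1, -0.2]
gripper_width: 42.0
grasp_force: 60.9
```

Run:
```python
from h import *
pose(); I,D=save('wrist','w4')
```

```text
11.08 pos [548.2  94.4  83.4] yaw 0.9 w 42.0 F [-0.5 -1.1 -0.2] g 60.9
```

View pics/w4.png

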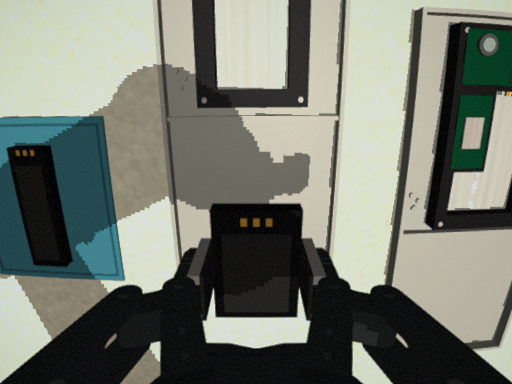

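The square is held level over the left tray, and the bar lies on the mat at pixels (9–70, 146–265). Lowering.

>>> {"name": "drive_tool", "arguments": {
  "plan": [
    [[1,0,0,-15,0],[1,0,0,-20,0],[1,0,0,-18,0],[1,0,0,-12,0],[1,0,0,-6,0],[1,0,0,-4,0],[1,0,0,-2,0],[1,0,0,-1,0],[1,0,0,0,0],[1,0,0,0,0]]
  ]
}}

```text
clock: 11.97
position: [549.5, 95.7, 6.2]
ee_rot: [1.0, 0.008, 0.001, -0.0]
contact_force: [0.8, -1.2, 0.2]
gripper_width: 42.1
grasp_force: 60.9
```

>>> {"name": "drive_tool", "arguments": {
  "plan": [
    [[1,0,0,-1,0],[1,0,0,-0.7,0],[1,0,0,-0.5,0],[1,0,0,-0.4,0],[1,0,0,0,0],[1,0,0,0,0]]
  ]
}}

```text
clock: 12.47
position: [549.1, 95.7, 3.8]
ee_rot: [1.0, 0.008, 0.0, -0.0]
contact_force: [-1.0, -0.0, 5.3]
gripper_width: 42.2
grasp_force: 61.6
```

>>> {"name": "drive_tool", "arguments": {
  "plan": [
    [[0.1,0,0,0,0],[0,0,0,0,0],[-0.1,0,0,0,0],[-0.25,0,0,0,0],[-0.35,0,0,0,0],[-0.35,0,0,0,0],[-0.35,0,0,5,0],[-0.35,0,0,20,0],[-0.35,0,0,35,0],[-0.2,0,-10,35,0],[-0.2,-3,-40,10,-0.4],[-0.2,-4,-40,0,-0.4],[-0.2,-4,-40,0,-0.4],[-0.2,-4,-40,0,-0.4],[-0.2,-4,-40,0,-0.4],[-0.2,-4,-40,0,-0.4],[-0.2,-4,-40,0,0],[-0.2,-3,-40,0,0],[-0.2,-2,-35,0,0],[-0.2,-2,-16,0,0]]
  ]
}}

```text
clock: 14.13
position: [514.4, -289.2, 108.1]
ee_rot: [1.0, -0.014, 0.0, 0.0]
contact_force: [-0.0, -0.4, 0.2]
gripper_width: 51.0
grasp_force: 0.0
```

>>> {"name": "drive_tool", "arguments": {
  "plan": [
    [[-0.2,0,0,0,0],[-0.2,0,0,0,0],[-0.2,0,0,0,0],[-0.2,0,0,0,0]]
  ]
}}

```text
clock: 14.47
position: [515.1, -284.3, 108.0]
ee_rot: [1.0, -0.012, -0.0, -0.0]
contact_force: [-0.5, 0.0, -0.3]
gripper_width: 51.1
grasp_force: 0.0
```

Run:
```python
from h import *
p,e=pose(); save('wrist','w5'); np.savez('pics/w5p.npz',p=p,e=e)
```

```text
14.47 pos [ 515.1 -284.3  108. ] yaw -1.4 w 51.1 F [-0.5  0.  -0.3] g 0.0
```

View pics/w5.png

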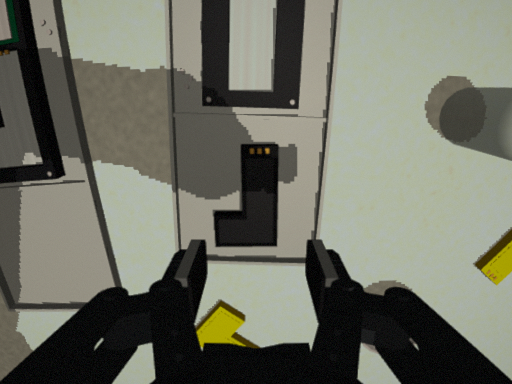

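The ell's leg end is at (242–279, 144), its heel at (278,245) and its foot at (216, 211–245).

Run:
```python
from h import *
d=np.load('pics/w5p.npz');p,e=d['p'],d['e']
f=lambda a,z:wonz(p,e,a,z)[:,:2].round(1)
b=f([(242,144),(279,144),(278,245),(216,245),(216,211),(243,211)],13);print('ell',b.tolist())
b=f([(179,258),(317,263),(327,118),(174,115)],12);print('R',b.tolist(),b.mean(0))
```

```text
ell [[557.4, -274.3], [556.7, -303.3], [468.4, -302.4], [469.7, -248.2], [501.6, -250.3], [501.1, -273.0]]
R [[456.7, -213.8], [448.7, -337.6], [576.0, -340.6], [581.2, -222.6]] [ 515.65 -278.65]
```

>>> {"name": "drive_tool", "arguments": {
  "plan": [
    [[-0.2,2,-2,-20,0],[-0.2,2,-1.5,-25,0],[-0.2,0,0,-22,0],[-0.2,0,0,-15,0],[-0.2,0,0,-10,0],[-0.2,0,0,-7,0],[-0.2,0,0,-5,0],[-0.2,0,0,0,0],[-0.2,0,0,0,0],[0.1,0,0,0,0],[0.3,0,0,0,0],[0.6,0,0,0,0],[1,0,0,0,0],[1,0,0,0,0],[1,0,0,0,0],[1,0,0,0,0],[1,0,0,0,0]]
  ]
}}

```text
clock: 15.93
position: [519.7, -289.1, 5.2]
ee_rot: [1.0, -0.013, 0.001, 0.0]
contact_force: [-1.0, 2.0, 5.8]
gripper_width: 28.0
grasp_force: 59.8
```

>>> {"name": "drive_tool", "arguments": {
  "plan": [
    [[1,0,0,3,0],[1,0,0,6,0],[1,0,0,12,0],[1,0,0,20,0],[1,0,0,20,0],[1,0,0,20,0],[1,-3,12,0,0.5],[1,-7,26,0,0.6],[1,-8,30,0,0.6],[1,-8,32,0,0.6],[1,-8,32,0,0.6],[1,-7,30,0,0.5],[1,-6,20,0,0],[1,-3,10,0,0],[1,0,0,0,0],[1,0,0,0,0],[1,0,0,0,0],[1,0,0,0,0]]
  ]
}}

```text
clock: 17.43
position: [469.2, -97.7, 84.8]
ee_rot: [1.0, 0.016, -0.0, 0.0]
contact_force: [0.4, 0.1, -1.1]
gripper_width: 28.1
grasp_force: 59.3
```

Run:
```python
from h import *
pose(); I,D=save('wrist','w6')
```

```text
17.43 pos [469.2 -97.7  84.8] yaw 1.9 w 28.1 F [ 0.4  0.1 -1.1] g 59.3
```

View pics/w6.png

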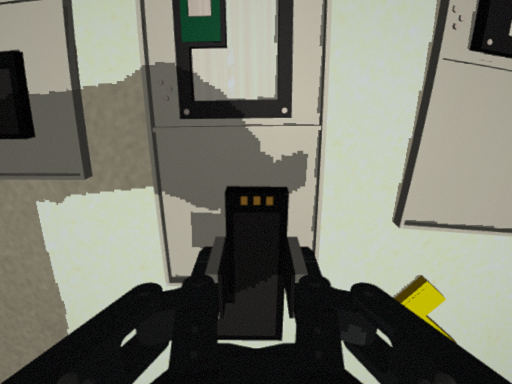

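The ell is held level over the middle tray, with its leg at pixels (218–288, 187–338). Lowering.

>>> {"name": "drive_tool", "arguments": {
  "plan": [
    [[1,0,0,-15,0],[1,0,0,-20,0],[1,0,0,-18,0],[1,0,0,-12,0],[1,0,0,-6,0],[1,0,0,-4,0],[1,0,0,-2,0],[1,0,0,-1,0],[1,0,0,0,0],[1,0,0,0,0]]
  ]
}}

```text
clock: 18.32
position: [469.5, -96.9, 7.5]
ee_rot: [1.0, 0.017, 0.001, -0.0]
contact_force: [0.1, -0.1, -0.5]
gripper_width: 27.6
grasp_force: 59.3
```

>>> {"name": "drive_tool", "arguments": {
  "plan": [
    [[1,0,0,-0.7,0],[1,0,0,-0.5,0],[1,0,0,0,0],[1,0,0,0,0]]
  ]
}}

```text
clock: 18.65
position: [469.0, -96.9, 5.8]
ee_rot: [1.0, 0.017, 0.0, -0.0]
contact_force: [0.3, 0.3, -0.3]
gripper_width: 28.0
grasp_force: 59.3
```

>>> {"name": "drive_tool", "arguments": {
  "plan": [
    [[1,0,0,-0.5,0],[1,0,0,-0.4,0],[1,0,0,0,0],[1,0,0,0,0]]
  ]
}}

```text
clock: 18.98
position: [469.1, -96.9, 5.2]
ee_rot: [1.0, 0.017, 0.0, 0.0]
contact_force: [-1.2, 0.6, 5.1]
gripper_width: 27.9
grasp_force: 59.9
```

>>> {"name": "drive_tool", "arguments": {
  "plan": [
    [[0.3,0,0,0,0],[0.2,0,0,0,0],[0.1,0,0,0,0],[0,0,0,0,0],[-0.1,0,0,0,0],[-0.1,0,0,0,0],[-0.1,0,0,5,0],[-0.1,0,0,20,0],[-0.1,0,0,35,0],[-0.1,0,5,35,0],[-0.2,7,35,10,-0.5],[-0.2,8,40,0,-0.5],[-0.2,8,40,0,-0.5],[-0.2,8,40,0,-0.4],[-0.2,8,40,0,0],[-0.2,8,40,0,0],[-0.2,8,40,0,0],[-0.2,8,40,0,0],[-0.2,6,30,0,0],[-0.2,3,14,0,0]]
  ]
}}

```text
clock: 20.65
position: [541.7, 271.0, 110.1]
ee_rot: [1.0, 0.002, 0.001, -0.001]
contact_force: [0.8, -0.4, 0.5]
gripper_width: 51.3
grasp_force: 0.0
```

>>> {"name": "drive_tool", "arguments": {
  "plan": [
    [[-0.2,0,0,0,0],[-0.2,0,0,0,0],[-0.2,0,0,0,0],[-0.2,0,0,0,0]]
  ]
}}

```text
clock: 20.98
position: [540.6, 265.4, 109.9]
ee_rot: [1.0, -0.0, -0.0, 0.0]
contact_force: [1.2, -0.9, -0.8]
gripper_width: 51.0
grasp_force: 0.0
```

Run:
```python
from h import *
p,e=pose(); save('wrist','w7'); np.savez('pics/w7p.npz',p=p,e=e)
```

```text
20.98 pos [540.6 265.4 109.9] yaw -0.0 w 51.0 F [ 1.2 -0.9 -0.8] g 0.0
```

View pics/w7.png

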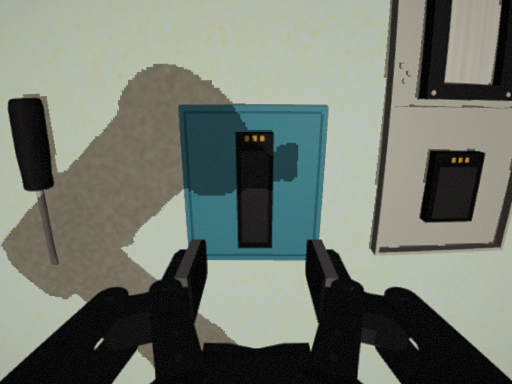

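The bar is aligned on the mat at pixels (237–273, 131–247), and the square lies in the left tray at (421–484, 150–222). Picking up the bar.

>>> {"name": "drive_tool", "arguments": {
  "plan": [
    [[-0.2,0,1,-20,0],[-0.2,0,0,-25,0],[-0.2,0,0,-22,0],[-0.2,0,0,-15,0],[-0.2,0,0,-11,0],[-0.2,0,0,-7,0],[-0.2,0,0,-5,0],[-0.2,0,0,-0.5,0],[-0.2,0,0,0,0],[0.1,0,0,0,0],[0.3,0,0,0,0],[0.6,0,0,0,0],[1,0,0,0,0],[1,0,0,0,0],[1,0,0,0,0],[1,0,0,0,0],[1,0,0,0,0]]
  ]
}}

```text
clock: 22.45
position: [541.5, 268.5, 5.6]
ee_rot: [1.0, 0.001, 0.001, -0.0]
contact_force: [-0.9, 0.5, 5.7]
gripper_width: 27.8
grasp_force: 59.8
```

>>> {"name": "drive_tool", "arguments": {
  "plan": [
    [[1,0,0,3,0],[1,0,0,6,0],[1,0,0,12,0],[1,0,0,20,0],[1,0,0,25,0],[1,0,0,25,0],[1,0,-10,10,0],[1,-2,-25,0,-0.5],[1,-2,-35,0,-0.5],[1,-2,-40,0,-0.5],[1,-2,-40,0,-0.5],[1,-2,-40,0,-0.5],[1,-2,-40,0,-0.5],[1,-2,-40,0,0],[1,-2,-40,0,0],[1,-2,-40,0,0],[1,-2,-40,0,0],[1,-2,-40,0,0],[1,-2,-40,0,0],[1,-2,-35,0,0]]
  ]
}}

```text
clock: 24.12
position: [513.6, -239.6, 105.3]
ee_rot: [1.0, -0.026, -0.0, -0.0]
contact_force: [0.5, 0.5, -0.5]
gripper_width: 27.9
grasp_force: 59.2
```

>>> {"name": "drive_tool", "arguments": {
  "plan": [
    [[1,-1,-25,0,0],[1,-0.5,-15,0,0],[1,0,0,0,0],[1,0,0,0,0],[1,0,0,0,0],[1,0,0,0,0],[1,0,0,0,0]]
  ]
}}

```text
clock: 24.7
position: [513.5, -276.0, 105.4]
ee_rot: [1.0, -0.025, -0.0, -0.0]
contact_force: [-0.0, 0.2, -0.8]
gripper_width: 27.8
grasp_force: 59.3
```

Run:
```python
from h import *
pose(); save('wrist','w8')
```

```text
24.7 pos [ 513.5 -276.   105.4] yaw -2.9 w 27.8 F [-0.   0.2 -0.8] g 59.3
```

View pics/w8.png

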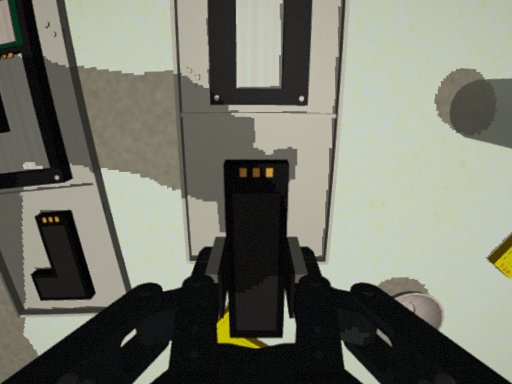

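The bar is level and centred over the right tray, and the ell lies in the middle tray at pixels (34–95, 210–300). Lowering.

>>> {"name": "drive_tool", "arguments": {
  "plan": [
    [[1,0,0,-18,0],[1,0,0,-25,0],[1,0,0,-22,0],[1,0,0,-16,0],[1,0,0,-9,0],[1,0,0,-4,0],[1,0,0,-2.5,0],[1,0,0,-1.5,0],[1,0,0,0,0],[1,0,0,0,0]]
  ]
}}

```text
clock: 25.58
position: [514.1, -277.1, 8.3]
ee_rot: [1.0, -0.026, 0.001, 0.0]
contact_force: [-0.5, -0.4, -0.1]
gripper_width: 27.6
grasp_force: 59.3
```

>>> {"name": "drive_tool", "arguments": {
  "plan": [
    [[1,0,0,-0.6,0],[1,0,0,-0.5,0],[1,0,0,0,0],[1,0,0,0,0]]
  ]
}}

```text
clock: 25.92
position: [513.5, -277.0, 6.4]
ee_rot: [1.0, -0.026, 0.0, 0.0]
contact_force: [0.3, 0.1, -0.8]
gripper_width: 28.4
grasp_force: 59.3
```

>>> {"name": "drive_tool", "arguments": {
  "plan": [
    [[1,0,0,-0.6,0],[1,0,0,-0.5,0],[1,0,0,0,0],[1,0,0,0,0]]
  ]
}}

```text
clock: 26.25
position: [513.6, -277.0, 5.6]
ee_rot: [1.0, -0.026, 0.0, 0.0]
contact_force: [-0.5, 0.5, 4.8]
gripper_width: 27.6
grasp_force: 59.8
```

Contact at 4.8 N. I release, rise and back away toward the robot so the view is clear.

>>> {"name": "drive_tool", "arguments": {
  "plan": [
    [[0.3,0,0,0,0],[0.2,0,0,0,0],[0.1,0,0,0,0],[0,0,0,0,0],[-0.1,0,0,0,0],[-0.1,0,0,0,0],[-0.1,0,0,5,0],[-0.1,0,0,20,0],[-0.1,0,0,35,0],[-0.1,0,0,35,0],[-0.1,0,0,35,0],[-0.1,0,0,35,0],[-0.1,-5,20,25,0],[-0.1,-10,30,0,0],[-0.1,-15,35,0,0],[-0.1,-15,35,0,0],[-0.1,-15,30,0,0],[-0.1,-10,15,0,0],[-0.1,0,0,0,0],[-0.1,0,0,0,0]]
  ]
}}

```text
clock: 27.92
position: [443.4, -111.3, 195.9]
ee_rot: [1.0, -0.025, 0.001, 0.0]
contact_force: [0.9, -0.4, 0.0]
gripper_width: 47.2
grasp_force: 0.0
```

Run:
```python
from h import *
pose(); a=save('scene','s9')[0]; b=save('wrist','w9')[0]
c=cv2.resize(a[160:300,100:380],None,fx=2.7,fy=2.7,interpolation=cv2.INTER_CUBIC)
cv2.imwrite('pics/s9c.png',c[:,:,::-1])
```

```text
27.92 pos [ 443.4 -111.3  195.9] yaw -2.8 w 47.2 F [ 0.9 -0.4  0. ] g 0.0
```

View pics/s9c.png

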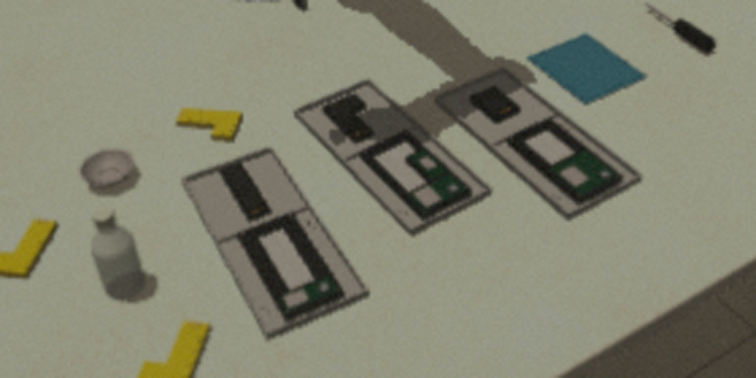

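View pics/w9.png

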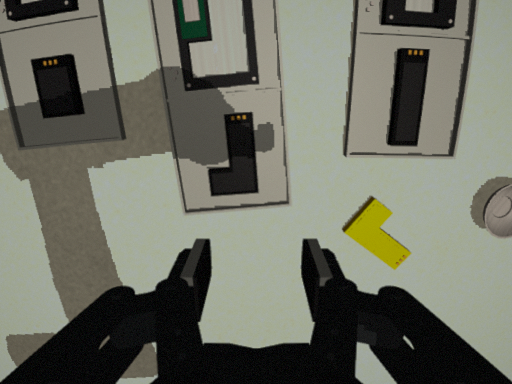

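All three batteries lie flat in their matching trays: square at wrist pixel (57,86), ell at (234,155), bar at (409,97). The mat is empty and the bystanders are undisturbed.

```bash
python3 -c "
from bench import *
print(job_done())"
```

```text
the job is handed in; nothing more can be done
None
```

The job is handed in at about 28 s: the bar was parked on the mat first, and the final pictures show each battery flat in its matching tray, the mat empty, and the screwdriver, bottle and dish where they were.

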